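Run the medicine trolley to the dispensing mark

TASK

Send the loaded medicine trolley along its track with a push on the end of its rear buffer, then get the hand ahead of it and brake it on its front buffer, so that it comes to rest by itself with its yellow stripes level with the green mark and the hand clear of it. It rolls almost without friction and must not touch the red end stop; do not press a sprung buffer all the way in, keep the hand off the trolley's deck, the crate and the bottles, and leave the jar, the syrup bottle and the pot standing where they are.

Things in the scene. Friction and masses are not known exactly. Their poses are not given: they have to be found in the camera images.
- track: Flat aluminium track on the desk, 280 mm wide (its x), 860 mm long (its y), bed 12 mm above its origin, two steel guide rails (top at 22 mm) and grey side guards at x = +-134 mm (top at 41 mm). Origin: centre of its underside; the trolley has to travel towards +y. Its loading end (-y) is open; the trolley cannot leave the rails there.
- trolley (a joint): Travel of the trolley along the track's +y, m; at 0 its middle is at track y = -290 mm. Low blue trolley on ball runners, 230 mm wide (x), 200 mm long over its two buffers. Nominal mass with load 5.1 kg (really 0.7 to 1.4 times that); friction only about 0.012 N plus 0.5 N per m/s, so it runs on for many seconds. It moves only along the track.
- trolley_mid (a point): Middle of the trolley, on its deck, 57 mm above the desk, between the two yellow stripes on the deck beside the crate; this has to come level with the mark along the track. Axes parallel to the track's.
- rear_face (a point): Centre of the free face of the rear buffer, facing -y, 100 mm behind the trolley's middle, 50 mm above the desk (face of the unpressed buffer; the point moves with the trolley, not the buffer). A buffer is a black rubber block 130 mm wide (x), 28 to 72 mm above the desk, standing 32 mm out of the trolley's end: push it along the track to drive the trolley.
- front_face (a point): Centre of the free face of the front buffer, facing the track's +y, 100 mm ahead of the trolley's middle, 50 mm above the desk; push on it to brake the trolley or send it back. The same kind of block as at the rear.
- rear_buffer (a joint): How far the rear buffer is pressed in, m: 0 free, 0.020 fully in. A spring of 250 N/m with hardly any damping (1 N per m/s), no preload: the trolley bounces off anything that stands still.
- front_buffer (a joint): How far the front buffer is pressed in, m: 0 free, 0.020 fully in. The same spring, 250 N/m.
- crate: Cardboard crate, 172 x 112 mm, full of 12 small capped bottles, fixed on the trolley's deck; its origin is the centre of its underside, 56 mm above the desk, on the trolley's middle; the tops of the bottles are 126 mm above the desk. Not to be touched.
- mark (a point): The mark: middle of the green line across the bed, between the two green tabs on the side guards, 45 mm above the desk. Axes parallel to the track's.
- stop_face (a point): Centre of the rubber face of the red end stop across the track, 160 mm beyond the mark (+y), 50 mm above the desk; the stop is 200 mm wide, 35 mm thick, top 80 mm above the desk. With the trolley at the mark the free front buffer is 60 mm short of this face.
- jar: White round jar, radius 38 mm, height 115 mm, standing on the desk beyond the track; origin: centre of its underside.
- syrup: Amber bottle, radius 30 mm, height 150 mm, standing on the desk beyond the track; origin: centre of its underside.
- pot: Blue pot, radius 38 mm, height 100 mm, standing on the desk beyond the track; origin: centre of its underside.

How it is judged:
On the way, in this order (a step that is already met when the one before it is completed fails the run):
1. the trolley is sent off with a push on its rear buffer (value of joint rear_buffer above 0.0005 m and y of the grasp point in the frame of trolley_mid below -0.08 m and velocity of joint trolley above 0.01 m/s), for 0.05 s.
2. the running trolley is braked on its front buffer (value of joint front_buffer above 0.0003 m and y of the grasp point in the frame of trolley_mid above 0.08 m and velocity of joint trolley above 0.003 m/s), for 0.05 s.
At the end, for the whole second after the job is handed in: The trolley stands by itself, slower than 6 mm/s, with its middle within 15 mm of the mark along the track, and nothing touches it (y of trolley_mid in the frame of mark between -0.015 and 0.015 m and velocity of joint trolley between -0.006 and 0.006 m/s).
It fails at once if the trolley touches the red end stop (y of front_face in the frame of stop_face above -0.002 m).
It fails at once if a buffer is pressed all the way in (19 mm or more) (value of joint any of rear_buffer, front_buffer above 0.019 m).
It fails at once if the robot touches the crate or its bottles (more than 1 N) (contact force between any of the fingers, the arm and crate above 1 N).
It fails at once if the hand comes down on the trolley between its buffers (tool point lower than 130 mm above the desk there) (y of the grasp point in the frame of trolley_mid between -0.085 and 0.085 m and x of the grasp point in the frame of trolley_mid between -0.14 and 0.14 m and height (world z) of the grasp point below 0.13 m).
It fails at once if the jar, the syrup bottle or the pot is moved by more than 20 mm or tipped (distance of any of jar, syrup, pot from where it was at the start of the episode above 0.02 m or angle between any of jar, syrup, pot's own z axis and vertical above 0.3 rad).
It also fails if it takes over 30 s, if anything falls off the work surface, if the arm or the gripper's body presses on something with over 40 N, if the wrist force passes 120 N, or if a joint passes its speed limit or range.

ROBOT

A 6-joint arm with a two-finger parallel gripper is mounted at the origin on the work surface. World frame = base frame: x ahead of the robot, y to its left, z up, the work surface at z = 0. Lengths are in m, angles in rad, forces in N, time in s.
With the tool pointing down it reaches from about 0.35 to 0.85 m from the base axis. Payload 8.1 kg.
Tool frame: the origin (TCP) lies between the finger pads, 19 mm behind the fingertips; this is the grasp point; z points along the fingers, y is the line along which they close (so a half turn about z gives the same grasp; the last joint's range is limited). The gripper opens to 93 mm and grips with 3 to 60 N. Pads are 15 mm wide; open, the fingers measure 128 mm over their backs; the gripper's body (75 mm by 188 mm) begins 65 mm behind the grasp point.
Start: joints at [1.183, 0.13, 1.488, -0, 1.523, -0.085], TCP at [0.179, 0.573, 0.237] pointing down, gripper open.
Joint ranges: [-2.96, 2.96], [-0.89, 2.26], [0.02, 2.5], [-1.34, 4.48], [0, 2.73], [-2.66, 2.66]. Speed limits (rad/s): [2.39, 2.39, 2.79, 3.14, 3.14, 3.14].

INTERFACE

Orientations are given as a unit quaternion [x, y, z, w].
In Python, from cell import get_obs, read_camera, camera_params, finish_job gives the robot as it stands.
- The arm moves only by the tool drive_tool, never from a script. Its arguments are lists of equal length, an entry for each row: "travel": the shift along the tool's x, y, z in mm, a list of three; "dr": the turn, a rotation vector about the tool's x, y, z in degrees, a list of three; "fingers": the closure, from 0 (fully open) to 1 (shut). In form: {"travel": [[tx, ty, tz], ...], "dr": [[rx, ry, rz], ...], "fingers": [fingers, ...]}. A call has 1 to 12 rows; each row shifts and turns the commanded pose from where the row before left it, along the tool's axes as they then stand; what a row does not reach is not made up. A row lasts 1/10 s, in which the tool goes at most 50 mm and 8.59 degrees, less where a joint would pass 70% of its speed; a pose out of reach is approached as far as the arm can. A call with a gripper value outside its range is refused whole. The fingers move at their own pace and stop on an object; the grip force is fixed at half the most. Time passes only in rows, so rows that do not move let the fingers close. It gives the time, the measured TCP pose, the force, the opening and the grip force at its end, in the units of the state.
- get_obs(): the state, without advancing time (a new reading comes with each control period).
- read_camera(name): name is "scene" or "side" or "wrist"; returns the picture (384x512x3 uint8, red, green, blue); there is no depth.
- camera_params(name): a dict with "mtx" (3x3 intrinsics, pixels), "pose" (4x4, takes a point from camera to world coordinates). Camera axes: x right, y up, looking along -z (the intrinsics and any distortion apply to the point x, -y, -z); pixel columns grow to the right and rows downward; lengths in m; the calibration is good to about 2 mm. A picture is of the moment at which its call begins: read the wrist's pose just before it. camera_params takes no time and is no camera call; for the wrist camera it gives the pose at the moment of the call.
- finish_job(): hands the job in; it is judged then, once.
The state is a dict: "time_s": time; "joints": joint angles; "joint_vel": joint speeds; "joint_torque": joint torques, N m; "eef_pos": TCP position; "ee_rot": TCP orientation; "ft_force": force on the tool from outside, world axes, zero at the start; "wrist_torque": the same for the moment, N m; "opening": opening from 0.0 (shut) to 1.0 (fully open); "grip_force": force on a finger pad.
Only numpy, scipy, OpenCV 4.12 (cv2) and the standard library are available. Lean on these libraries where they do the work, as an engineer would, in place of code of your own. Each camera call takes 0.05 s, during which the arm holds its last target. There are 200 camera calls.

## Working session

There is one attempt and no reset: what is moved stays moved. The work goes in short steps, Python scripts to look and compute and a tool call to move; the robot and the scene stay as the last step left them, time stands still between calls to the robot, and variables do not carry over. Pictures are saved under pics/ and viewed, at most 10 in all, crops included, and the job is handed in when it is done.

Besides the shell and the picture viewer there is one more tool, called as name(argument=value, ...), one argument or row to a line, values as JSON. drive_tool: Moves the arm, as the interface text tells. Its arguments: {"type":"object","properties":{"travel":{"type":"array"},"dr":{"type":"array"},"fingers":{"type":"array"}},"required":["travel","dr","fingers"]}

```bash
mkdir -p pics
python3 - <<'E'
from cell import *
import cv2,numpy as np
np.set_printoptions(precision=4,suppress=True)
for n in ("scene","side"):
    cv2.imwrite(f"pics/{n}0.png",read_camera(n)[:,:,::-1]); p=camera_params(n); print(n,p)
o=get_obs();print(o)
E
```

```text
scene {'mtx': array([[463.3191,   0.    , 257.8661],
       [  0.    , 463.3191, 188.7693],
       [  0.    ,   0.    ,   1.    ]]), 'pose': array([[-0.5302, -0.4876,  0.6936,  1.5772],
       [ 0.8477, -0.322 ,  0.4216,  0.5823],
       [ 0.0177,  0.8115,  0.5841,  0.8853],
       [ 0.    ,  0.    ,  0.    ,  1.    ]])}
side {'mtx': array([[367.2617,   0.    , 254.2237],
       [  0.    , 367.2617, 191.5739],
       [  0.    ,   0.    ,   1.    ]]), 'pose': array([[ 0.9203,  0.2138, -0.3276,  0.297 ],
       [-0.3909,  0.4703, -0.7912, -0.8041],
       [-0.0151,  0.8562,  0.5164,  0.5788],
       [ 0.    ,  0.    ,  0.    ,  1.    ]])}
{'time_s': 0.1, 'joints': array([ 1.1826,  0.1311,  1.4892,  0.    ,  1.523 , -0.0854]), 'joint_vel': array([ 0.0019, -0.0019, -0.0009, -0.0017, -0.001 , -0.0015]), 'joint_torque': array([  0.001 , -56.134 , -49.3095,   0.077 ,   0.029 ,  -0.    ]), 'eef_pos': array([0.1787, 0.5723, 0.2365]), 'ee_rot': array([ 0.1508,  0.9886, -0.0008, -0.0002]), 'ft_force': array([ 0.5305, -0.6684, -0.638 ]), 'wrist_torque': array([-0.0067,  0.0981,  0.0194]), 'grip_force': 0.0, 'opening': 1.0013776517766604}
```

View pics/scene0.png

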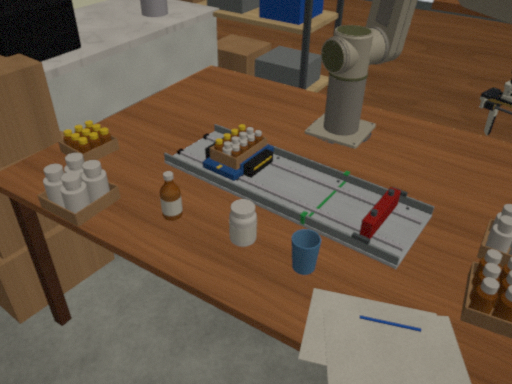

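View pics/side0.png

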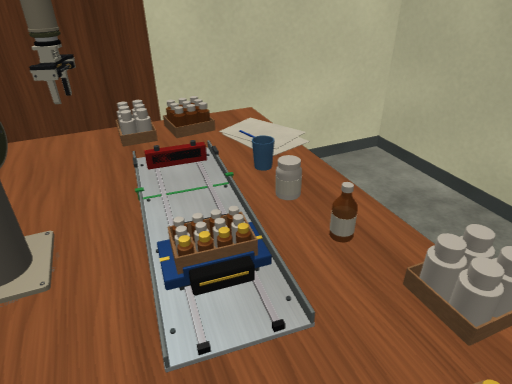

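The scene view shows the track running toward the red stop, with the trolley at about (238,155) and the green line from (304,217) to (348,174). The side view shows the trolley at about (213,248) and the stop at about (176,155). Next I'll enlarge both to measure.

Run:
```python
import cv2
a=cv2.imread("pics/side0.png")[135:360,120:320];cv2.imwrite("pics/s1.png",cv2.resize(a,None,fx=2.6,fy=2.6,interpolation=cv2.INTER_CUBIC))
a=cv2.imread("pics/scene0.png")[120:255,155:435];cv2.imwrite("pics/c1.png",cv2.resize(a,None,fx=2.8,fy=2.8,interpolation=cv2.INTER_CUBIC))
```

```text
(no output)
```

View pics/s1.png

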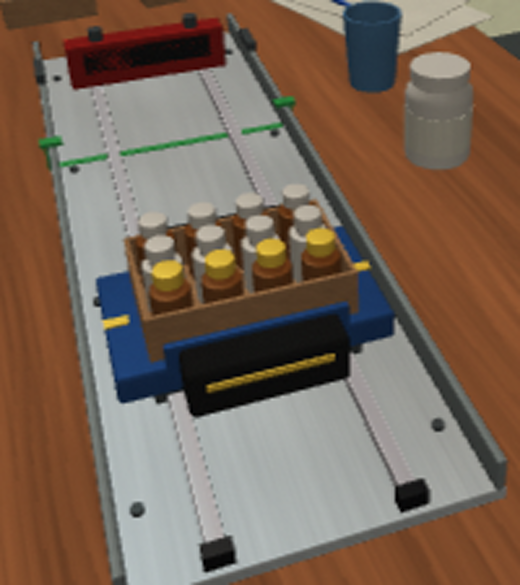

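View pics/c1.png

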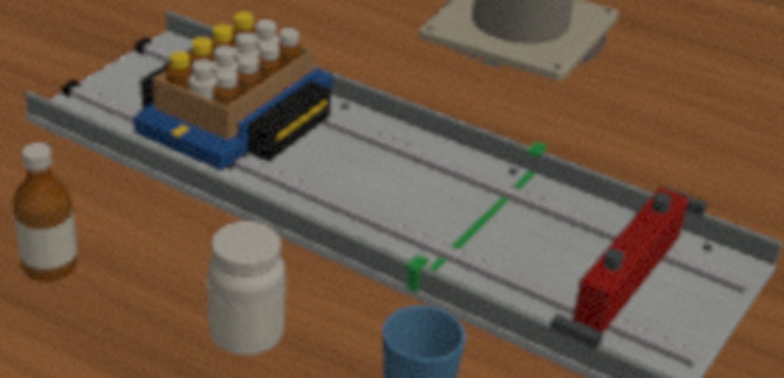

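Pixels that matter, in the crops. Side: stripes at (117,322) and (362,266), green tabs at (50,143) and (284,100), rear buffer corners, stop face. Scene: tabs at (537,148) and (416,262), front buffer, track corners. I'll fit the track pose from both views.

```bash
cat > h.py <<'E'
from cell import *
import numpy as np
np.set_printoptions(precision=4,suppress=True)
def proj(n,X):
    c=camera_params(n);T=np.linalg.inv(c["pose"]);p=T[:3,:3]@X+T[:3,3];p=np.array([p[0],-p[1],-p[2]])
    q=c["mtx"]@p;return q[:2]/q[2]
E
python3 - <<'E'
from h import *
from scipy.optimize import least_squares
# (cam,u,v,x,base,dy,z) base: t track, m mark, s trolley
D=[("side",503,462,.137,'t',-.43,.041),("side",503,490,.14,'t',-.43,0),("side",38,42,-.137,'t',.43,.041),("side",230,15,.137,'t',.43,.041),
("side",50,143,-.134,'m',0,.045),("side",284,100,.134,'m',0,.045),("side",117,322,-.104,'s',0,.057),("side",362,266,.104,'s',0,.057),
("side",182,350,-.065,'s',-.1,.072),("side",348,318,.065,'s',-.1,.072),("side",192,413,-.065,'s',-.1,.028),("side",350,377,.065,'s',-.1,.028),
("side",66,40,-.1,'m',.16,.08),("side",222,22,.1,'m',.16,.08),
("scene",28,95,.137,'t',-.43,.041),("scene",168,15,-.137,'t',-.43,.041),("scene",777,247,-.137,'t',.43,.041),("scene",180,130,.104,'s',0,.057),
("scene",537,148,-.134,'m',0,.045),("scene",416,260,.134,'m',0,.045),
("scene",330,87,-.065,'s',.1,.072),("scene",250,125,.065,'s',.1,.072),("scene",252,154,.065,'s',.1,.028),("scene",330,117,-.065,'s',.1,.028)]
def W(p,d):
    y={'t':0,'m':p[3],'s':p[4]}[d[4]]+d[5];c,s=np.cos(p[2]),np.sin(p[2])
    return np.array([p[0]+c*d[3]-s*y,p[1]+s*d[3]+c*y,d[6]+p[5]])
P=[(np.array([d[1],d[2]])/2.6+[120,135]) if d[0]=="side" else np.array([d[1],d[2]])/2.8+[155,120] for d in D]
def res(p,n=24): return np.concatenate([proj(d[0],W(p,d))-q for d,q in zip(D,P)])
r=least_squares(res,[.4,.1,0,.1,-.29,0],loss="soft_l1")
p=r.x;print(p)
for d,e in zip(D,res(p).reshape(-1,2)):print(d,e)
for nm,y in (("mid",p[4]),("rear",p[4]-.1),("front",p[4]+.1),("mark",p[3]),("stop",p[3]+.16)):print(nm,W(p,("",0,0,0,'t',y,.05)))
E
```

```text
[ 0.4667  0.0238 -0.0721  0.1375 -0.2072 -0.0008]
('side', 503, 462, 0.137, 't', -0.43, 0.041) [ 0.1466 -2.0312]
('side', 503, 490, 0.14, 't', -0.43, 0) [0.0948 1.6309]
('side', 38, 42, -0.137, 't', 0.43, 0.041) [-1.2371 -1.4061]
('side', 230, 15, 0.137, 't', 0.43, 0.041) [ 0.6372 -1.8982]
('side', 50, 143, -0.134, 'm', 0, 0.045) [ 0.6488 -2.0463]
('side', 284, 100, 0.134, 'm', 0, 0.045) [-0.0005 -0.8366]
('side', 117, 322, -0.104, 's', 0, 0.057) [-0.2362 -1.291 ]
('side', 362, 266, 0.104, 's', 0, 0.057) [-2.4812 -0.4672]
('side', 182, 350, -0.065, 's', -0.1, 0.072) [ 0.7427 10.1701]
('side', 348, 318, 0.065, 's', -0.1, 0.072) [0.8836 6.7385]
('side', 192, 413, -0.065, 's', -0.1, 0.028) [-0.7888  2.1839]
('side', 350, 377, 0.065, 's', -0.1, 0.028) [0.4183 0.0129]
('side', 66, 40, -0.1, 'm', 0.16, 0.08) [-0.0525  2.6932]
('side', 222, 22, 0.1, 'm', 0.16, 0.08) [0.8506 0.6479]
('scene', 28, 95, 0.137, 't', -0.43, 0.041) [-1.3153 -1.1908]
('scene', 168, 15, -0.137, 't', -0.43, 0.041) [-0.0097 -1.7837]
('scene', 777, 247, -0.137, 't', 0.43, 0.041) [ 1.7887 -1.3455]
('scene', 180, 130, 0.104, 's', 0, 0.057) [-0.4247 -0.2856]
('scene', 537, 148, -0.134, 'm', 0, 0.045) [-0.3967  0.1171]
('scene', 416, 260, 0.134, 'm', 0, 0.045) [-0.0151  0.8355]
('scene', 330, 87, -0.065, 's', 0.1, 0.072) [ 0.5535 -0.2542]
('scene', 250, 125, 0.065, 's', 0.1, 0.072) [6.1564 2.7223]
('scene', 252, 154, 0.065, 's', 0.1, 0.028) [5.3292 3.6522]
('scene', 330, 117, -0.065, 's', 0.1, 0.028) [ 0.0778 -0.0222]
mid [ 0.4518 -0.1828  0.0492]
rear [ 0.4446 -0.2825  0.0492]
front [ 0.459  -0.0831  0.0492]
mark [0.4766 0.161  0.0492]
stop [0.4881 0.3206 0.0492]
```

```bash
cat > fit.py <<'E'
from h import *
from scipy.optimize import least_squares
D=[("side",503,462,.137,'t',-.43,.041),("side",503,490,.14,'t',-.43,0),("side",38,42,-.137,'t',.43,.041),("side",230,15,.137,'t',.43,.041),
("side",50,143,-.134,'m',0,.045),("side",284,100,.134,'m',0,.045),("side",117,322,-.104,'s',0,.057),("side",362,266,.104,'s',0,.057),
("side",182,350,-.065,'s',-.068,.072),("side",348,318,.065,'s',-.068,.072),("side",192,413,-.065,'s',-.1,.028),("side",350,377,.065,'s',-.1,.028),
("side",66,40,-.1,'m',.16,.08),("side",222,22,.1,'m',.16,.08),
("scene",28,95,.137,'t',-.43,.041),("scene",168,15,-.137,'t',-.43,.041),("scene",777,247,-.137,'t',.43,.041),("scene",180,130,.104,'s',0,.057),
("scene",537,148,-.134,'m',0,.045),("scene",416,260,.134,'m',0,.045),
("scene",250,125,.065,'s',.068,.072),("scene",252,154,.065,'s',.068,.028),("scene",330,117,-.065,'s',.1,.028)]
def W(p,d):
    y={'t':0,'m':p[3],'s':p[4]}[d[4]]+d[5];c,s=np.cos(p[2]),np.sin(p[2])
    return np.array([p[0]+c*d[3]-s*y,p[1]+s*d[3]+c*y,d[6]+p[5]])
P=[(np.array([d[1],d[2]])/2.6+[120,135]) if d[0]=="side" else np.array([d[1],d[2]])/2.8+[155,120] for d in D]
def res(p,n=24): return np.concatenate([proj(d[0],W(p,d))-q for d,q in zip(D,P)])
r=least_squares(res,[.4,.1,0,.1,-.29,0],loss="soft_l1")
p=r.x;print(p)
print(res(p).reshape(-1,2).T)
for nm,y in (("mid",p[4]),("rear",p[4]-.1),("front",p[4]+.1),("mark",p[3]),("stop",p[3]+.16)):print(nm,W(p,("",0,0,0,'t',y,.05)))
E
python3 fit.py
```

```text
Traceback (most recent call last):
  File "fit.py", line 15, in <module>
    r=least_squares(res,[.4,.1,0,.1,-.29,0],loss="soft_l1")
  File "fit.py", line 14, in res
    def res(p,n=24): return np.concatenate([proj(d[0],W(p,d))-q for d,q in zip(D,P)])
                                            ~~~~^^^^^^^^^^^^^
  File "h.py", line 5, in proj
    c=camera_params(n);T=np.linalg.inv(c["pose"]);p=T[:3,:3]@X+T[:3,3];p=np.array([p[0],-p[1],-p[2]])
ValueError: time passes only in moves, steps and waits
```

```bash
sed -i 's/^def proj/import functools\ncp=functools.cache(camera_params)\ndef proj/; s/c=camera_params(n)/c=cp(n)/' h.py; python3 fit.py 2>&1 | tail -15
```

```text
[ 0.4667  0.025  -0.0688  0.1364 -0.2076 -0.0033]
[[ 0.3     0.2413 -1.5474  0.211   0.6233 -0.1628  0.1824 -2.3767 -1.7075
  -3.8409 -0.2569  0.7042 -0.246   0.5869 -1.1879 -0.0638  1.9973 -0.2697
  -0.5248  0.1556 -1.5699 -2.2662  0.1304]
 [-1.9692  1.627  -0.7992 -1.3993 -1.2299 -0.1853 -0.6046  0.0449 -0.1065
  -2.6226  2.7443  0.451   3.4605  1.3145 -0.2891 -1.0428 -0.8545  0.5223
   0.6225  1.4623  0.1986  1.0545  0.6544]]
mid [ 0.4524 -0.1821  0.0467]
rear [ 0.4455 -0.2819  0.0467]
front [ 0.4593 -0.0824  0.0467]
mark [0.4761 0.1611 0.0467]
stop [0.4871 0.3207 0.0467]
```

Run:
```python
from h import *
R=lambda a:np.array([[np.cos(a),-np.sin(a)],[np.sin(a),np.cos(a)]])
N=24;r=np.linspace(.600,.545,N+1);a=np.radians(np.linspace(72.7,-35.6,N+1))
P=np.c_[r*np.cos(a),r*np.sin(a)];pos=P[0].copy();dz=round((72.7+3.94)/N,1);yaw=np.radians(72.7);out=[]
for i in range(N):
    d=P[i+1]-pos; Y=np.array([np.cos(yaw),np.sin(yaw)]);X=np.array([-Y[1],Y[0]])
    t=np.round([d@X*1000,d@Y*1000]);pos=pos+(t[0]*X+t[1]*Y)/1000;yaw-=np.radians(dz);out.append([int(t[0]),int(t[1]),0])
print(dz,out,pos,np.degrees(yaw))
```

```text
3.2 [[-47, -4, 0], [-47, -5, 0], [-46, -7, 0], [-46, -7, 0], [-46, -8, 0], [-45, -10, 0], [-45, -10, 0], [-45, -11, 0], [-44, -13, 0], [-44, -13, 0], [-43, -14, 0], [-42, -15, 0], [-42, -16, 0], [-42, -17, 0], [-41, -18, 0], [-40, -19, 0], [-40, -20, 0], [-39, -20, 0], [-39, -21, 0], [-37, -22, 0], [-38, -23, 0], [-36, -24, 0], [-36, -24, 0], [-35, -25, 0]] [ 0.443  -0.3173] -4.100000000000001
```

drive_tool(
  travel=[
    [-47, -4, 0],
    [-47, -5, 0],
    [-46, -7, 0],
    [-46, -7, 0],
    [-46, -8, 0],
    [-45, -10, 0],
    [-45, -10, 0],
    [-45, -11, 0],
    [-44, -13, 0],
    [-44, -13, 0],
    [-43, -14, 0],
    [-42, -15, 0],
  ],
  dr=[
    [0, 0, 3.2],
    [0, 0, 3.2],
    [0, 0, 3.2],
    [0, 0, 3.2],
    [0, 0, 3.2],
    [0, 0, 3.2],
    [0, 0, 3.2],
    [0, 0, 3.2],
    [0, 0, 3.2],
    [0, 0, 3.2],
    [0, 0, 3.2],
    [0, 0, 3.2],
  ],
  fingers=[1, 1, 1, 1, 1, 1, 1, 1, 1, 1, 1, 1],
)

```text
time_s: 1.3
eef_pos: [0.5434, 0.1802, 0.2369]
ee_rot: [0.469, 0.883, -0.0, -0.0]
ft_force: [1.1, -0.4, 0.4]
opening: 0.027
grip_force: 0.0
```

drive_tool(
  travel=[
    [-42, -16, 0],
    [-42, -17, 0],
    [-41, -18, 0],
    [-40, -19, 0],
    [-40, -20, 0],
    [-39, -20, 0],
    [-39, -21, 0],
    [-37, -22, 0],
    [-38, -23, 0],
    [-36, -24, 0],
    [-36, -24, 0],
    [-35, -25, 0],
  ],
  dr=[
    [0, 0, 3.2],
    [0, 0, 3.2],
    [0, 0, 3.2],
    [0, 0, 3.2],
    [0, 0, 3.2],
    [0, 0, 3.2],
    [0, 0, 3.2],
    [0, 0, 3.2],
    [0, 0, 3.2],
    [0, 0, 3.2],
    [0, 0, 3.2],
    [0, 0, 3.2],
  ],
  fingers=[1, 1, 1, 1, 1, 1, 1, 1, 1, 1, 1, 1],
)

```text
time_s: 2.5
eef_pos: [0.4415, -0.319, 0.237]
ee_rot: [0.733, 0.68, -0.0, -0.0]
ft_force: [0.0, -0.7, -0.7]
opening: 0.005
grip_force: 0.0
```

drive_tool(
  travel=[
    [0, 0, 41],
    [0, 0, 41],
    [0, 0, 41],
    [0, 0, 39],
    [0, 0, 0],
  ],
  dr=[
    [0, 0, -0.3],
    [0, 0, 0],
    [0, 0, 0],
    [0, 0, 0],
    [0, 0, 0],
  ],
  fingers=[1, 1, 1, 1, 1],
)

```text
time_s: 3.0
eef_pos: [0.4386, -0.3142, 0.0688]
ee_rot: [0.731, 0.683, -0.001, -0.006]
ft_force: [-0.3, 0.5, -0.6]
opening: 0.001
grip_force: 0.0
```

Run:
```python
from h import *
import cv2
a=read_camera("side");b=read_camera("scene");np.save("s_t0.npy",a);np.save("c_t0.npy",b)
print(get_obs()["time_s"],get_obs()["eef_pos"])
f=lambda i:cv2.resize(i,None,fx=2.6,fy=2.6,interpolation=cv2.INTER_CUBIC)
c=np.vstack([f(a[170:300,130:300]),f(b[120:210,180:350])])[:,:,::-1]
cv2.imwrite("pics/t0.png",c);print(c.shape)
```

```text
3.1 [ 0.4422 -0.3172  0.0753]
(572, 442, 3)
```

View pics/t0.png

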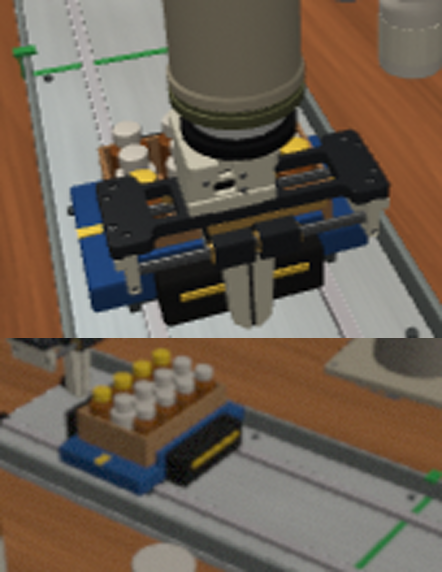

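The hand is closed and centred behind the rear buffer (fingertips at about crop (250,300)), clear of the crate and bottles. The next move pushes the trolley, then hops the hand over it.

drive_tool(
  travel=[
    [5, 0, 0],
    [5, 0, 0],
    [5, 0, 0],
    [5, 0, 0],
    [5, 0, 0],
    [5, 0, 0],
    [5, 0, 0],
    [5, 0, 0],
    [5, 0, 0],
    [5, 0, 0],
    [5, 0, 0],
    [5, 0, 0],
  ],
  dr=[
    [0, 0, 0],
    [0, 0, 0],
    [0, 0, 0],
    [0, 0, 0],
    [0, 0, 0],
    [0, 0, 0],
    [0, 0, 0],
    [0, 0, 0],
    [0, 0, 0],
    [0, 0, 0],
    [0, 0, 0],
    [0, 0, 0],
  ],
  fingers=[1, 1, 1, 1, 1, 1, 1, 1, 1, 1, 1, 1],
)

```text
time_s: 4.3
eef_pos: [0.4465, -0.2571, 0.0752]
ee_rot: [0.73, 0.683, -0.0, -0.0]
ft_force: [0.5, -0.2, 0.4]
opening: 0.004
grip_force: 0.0
```

```bash
cat > trk.py <<'E'
from h import *
import cv2
from scipy.optimize import brentq
p=[ 0.4667,0.025,-0.0688,0.1364,-0.2076,-0.0033]
def W(x,y,z):
    c,s=np.cos(p[2]),np.sin(p[2]);return np.array([p[0]+c*x-s*y,p[1]+s*x+c*y,z+p[5]])
def loc(b,ref="c_t0.npy"):
    # match deck/crate patch of the reference picture along the track
    r=np.load(ref);c=np.array([proj("scene",W(.06,p[4],.07))]).round().astype(int)[0]
    t=r[c[1]-18:c[1]+20,c[0]-22:c[0]+22]
    m=cv2.matchTemplate(b,t,cv2.TM_CCOEFF_NORMED);_,v,_,(i,j)=cv2.minMaxLoc(m)
    q=lambda a:(a[0]-a[2])/(2*(a[0]-2*a[1]+a[2]))
    u=np.array([i+q(m[j,i-1:i+2]),j+q(m[j-1:j+2,i])])-(c-[22,18])
    o=proj("scene",W(.06,p[4],.07))
    dist=brentq(lambda d:proj("scene",W(.06,p[4]+d,.07))[0]-o[0]-u[0],-.1,.6)
    dy=proj("scene",W(.06,p[4]+dist,.07))[1]-o[1]-u[1]
    return p[4]+dist,v,dy
def stripe(b):
    h=cv2.cvtColor(b,cv2.COLOR_RGB2HSV);m=cv2.inRange(h,(20,120,90),(33,255,255))
    n,l,s,c=cv2.connectedComponentsWithStats(m);out=[]
    for k in range(1,n):
        if s[k,4]<6: continue
        # on the stripe's line x=.104, z=.057?
        f=lambda y:proj("scene",W(.104,y,.057))[0]-c[k][0]
        try:y=brentq(f,-.5,.5)
        except ValueError:continue
        e=proj("scene",W(.104,y,.057))[1]-c[k][1]
        if abs(e)<6: out.append((round(y,4),int(s[k,4]),round(e,1)))
    return out
E
python3 - <<'E'
from trk import *
b=np.load("c_t0.npy");print(loc(b),stripe(b))
b=read_camera("scene");o=get_obs();print(o["time_s"],o["eef_pos"],loc(b),stripe(b))
E
```

```text
(-0.20752314203223965, 0.9999998211860657, np.float64(0.019122270872202307)) [(-0.2073, 11, np.float64(0.8))]
4.35 [ 0.4466 -0.2565  0.0751] (-0.1613028488077664, 0.9620728492736816, np.float64(-0.026857991308787632)) [(-0.1623, 10, np.float64(0.6))]
```

drive_tool(
  travel=[
    [0, 0, -45],
    [0, 0, -45],
    [20, 0, -25],
    [40, 0, 0],
    [49, 0, 0],
    [49, 0, 0],
    [49, 0, 0],
    [49, 0, 0],
    [49, 0, 0],
    [49, 0, 0],
    [49, 0, 0],
    [49, 0, 0],
  ],
  dr=[
    [0, 0, 0],
    [0, 0, 0],
    [0, 0, 0],
    [0, 0, 0],
    [0, 0, 0],
    [0, 0, 0],
    [0, 0, 0],
    [0, 0, 0],
    [0, 0, 0],
    [0, 0, 0],
    [0, 0, 0],
    [0, 0, 0],
  ],
  fingers=[1, 1, 1, 1, 1, 1, 1, 1, 1, 1, 1, 1],
)

```text
time_s: 5.55
eef_pos: [0.4767, 0.1953, 0.1906]
ee_rot: [0.73, 0.683, 0.0, 0.0]
ft_force: [0.6, -1.1, -0.6]
opening: 0.006
grip_force: 0.0
```

```bash
cat > m.py <<'E'
from trk import *
b=read_camera("scene");o=get_obs();e=o["eef_pos"];np.save("last.npy",b)
c,s=np.cos(p[2]),np.sin(p[2]);d=e[:2]-p[:2]
print(o["time_s"],"tcp track",c*d[0]+s*d[1],-s*d[0]+c*d[1],e[2],"F",o["ft_force"],loc(b),stripe(b))
E
python3 m.py
```

```text
5.6 tcp track -0.002649787984213203 0.1771516867712337 0.19058975105454165 F [-4.3144  2.9663  0.6266] (-0.05188409611284797, 0.8662170767784119, np.float64(-0.2133615523387391)) [(-0.0535, 14, np.float64(0.9))]
```

drive_tool(
  travel=[
    [40, 0, 0],
    [0, 0, 40],
    [0, 0, 40],
    [0, 0, 25],
    [0, 0, 10],
  ],
  dr=[
    [0, 0, 0],
    [0, 0, 0],
    [0, 0, 0],
    [0, 0, 0],
    [0, 0, 0],
  ],
  fingers=[1, 1, 1, 1, 1],
)

```text
time_s: 6.1
eef_pos: [0.4773, 0.2323, 0.0719]
ee_rot: [0.73, 0.683, -0.003, -0.001]
ft_force: [-0.2, -0.2, 0.3]
opening: 0.002
grip_force: 0.0
```

```bash
python3 m.py;python3 -c "
import cv2,numpy as np
cv2.imwrite('pics/r1.png',cv2.resize(np.load('last.npy')[110:260,180:440,::-1],None,fx=2.6,fy=2.6))"
```

```text
6.15 tcp track -0.003497588060161313 0.20755062067508914 0.07191945703387187 F [-1.1456 -1.2602 -1.1774] (-0.007701929487902964, 0.8238823413848877, np.float64(-0.4827982716290933)) [(-0.011, 13, np.float64(0.8))]
```

View pics/r1.png

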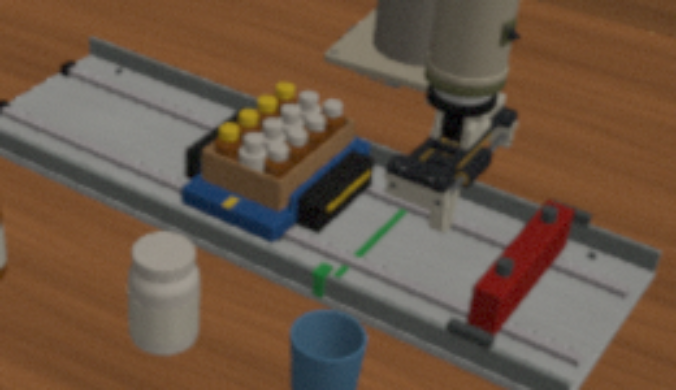

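The trolley is at about (275,185) and the hand waits in front of it at about (440,200), between the green line and the stop. Nothing touches.

drive_tool(
  travel=[
    [0, 0, 0],
    [0, 0, 0],
    [0, 0, 0],
    [0, 0, 0],
    [0, 0, 0],
    [0, 0, 0],
  ],
  dr=[
    [0, 0, 0],
    [0, 0, 0],
    [0, 0, 0],
    [0, 0, 0],
    [0, 0, 0],
    [0, 0, 0],
  ],
  fingers=[1, 1, 1, 1, 1, 1],
)

```text
time_s: 6.75
eef_pos: [0.48, 0.2331, 0.0758]
ee_rot: [0.73, 0.683, 0.0, 0.0]
ft_force: [-0.3, 0.4, -0.3]
opening: 0.003
grip_force: 0.0
```

```bash
python3 m.py
```

```text
6.8 tcp track -0.001168095465884058 0.20852931282750833 0.07566932286214151 F [-0.2879  0.2268  0.4514] (0.04049502020374679, 0.7909502387046814, np.float64(-0.7452673624456168)) [(0.0357, 14, np.float64(0.9))]
```

drive_tool(
  travel=[
    [0, 0, 0],
    [0, 0, 0],
    [0, 0, 0],
    [0, 0, 0],
    [1, 0, 0],
  ],
  dr=[
    [0, 0, 0],
    [0, 0, 0],
    [0, 0, 0],
    [0, 0, 0],
    [0, 0, 0],
  ],
  fingers=[1, 1, 1, 1, 1],
)

```text
time_s: 7.3
eef_pos: [0.4798, 0.234, 0.0754]
ee_rot: [0.731, 0.683, -0.0, -0.0]
ft_force: [-0.2, -0.0, 0.5]
opening: 0.007
grip_force: 0.0
```

```bash
python3 m.py
```

```text
7.35 tcp track -0.0012743137227922419 0.20964277003872497 0.07543190402106167 F [ 0.8647  0.3329 -0.0599] (0.07875469124540013, 0.7573392987251282, np.float64(-0.9892509935543785)) [(0.0725, 14, np.float64(0.7))]
```

drive_tool(
  travel=[
    [2.8, 0, 0],
    [2.8, 0, 0],
    [2.8, 0, 0],
    [2.8, 0, 0],
    [2.8, 0, 0],
    [2.8, 0, 0],
    [2.8, 0, 0],
    [2.8, 0, 0],
    [2.8, 0, 0],
    [2.8, 0, 0],
    [2.8, 0, 0],
    [2.8, 0, 0],
  ],
  dr=[
    [0, 0, 0],
    [0, 0, 0],
    [0, 0, 0],
    [0, 0, 0],
    [0, 0, 0],
    [0, 0, 0],
    [0, 0, 0],
    [0, 0, 0],
    [0, 0, 0],
    [0, 0, 0],
    [0, 0, 0],
    [0, 0, 0],
  ],
  fingers=[1, 1, 1, 1, 1, 1, 1, 1, 1, 1, 1, 1],
)

```text
time_s: 8.55
eef_pos: [0.4821, 0.2679, 0.0754]
ee_rot: [0.73, 0.683, 0.0, -0.0]
ft_force: [0.4, 0.7, -0.0]
opening: 0.007
grip_force: 0.2
```

```bash
python3 m.py
```

```text
8.6 tcp track -0.0013543221775755097 0.2436412621498606 0.0754577487042522 F [ 0.6293  0.7278 -0.4337] (0.14530060754030233, 0.7218043208122253, np.float64(-1.2484613063407437)) [(0.1379, 16, np.float64(0.8))]
```

drive_tool(
  travel=[
    [2.8, 0, 0],
    [2.8, 0, 0],
    [6, 0, 0],
  ],
  dr=[
    [0, 0, 0],
    [0, 0, 0],
    [0, 0, 0],
  ],
  fingers=[1, 1, 1],
)

```text
time_s: 8.9
eef_pos: [0.4829, 0.2792, 0.0754]
ee_rot: [0.731, 0.683, -0.0, 0.0]
ft_force: [0.3, 0.2, 0.1]
opening: 0.002
grip_force: 0.0
```

```bash
python3 m.py
```

```text
8.95 tcp track -0.0013220846120249527 0.2556882712016328 0.07555565047558613 F [-1.3482  0.5397  0.6437] (0.14492138507092417, 0.726714015007019, np.float64(-1.2033611501348958)) [(0.1379, 16, np.float64(0.8))]
```

drive_tool(
  travel=[
    [8, 0, 0],
    [0, 0, 0],
    [0, 0, 0],
    [0, 0, 0],
    [0, 0, 0],
  ],
  dr=[
    [0, 0, 0],
    [0, 0, 0],
    [0, 0, 0],
    [0, 0, 0],
    [0, 0, 0],
  ],
  fingers=[1, 1, 1, 1, 1],
)

```text
time_s: 9.45
eef_pos: [0.4834, 0.287, 0.0754]
ee_rot: [0.73, 0.683, -0.0, 0.0]
ft_force: [-0.9, 0.6, -0.0]
opening: 0.002
grip_force: 0.0
```

```bash
python3 m.py
python3 - <<'E'
from h import *
import cv2
a=read_camera("side");b=np.load("last.npy")
f=lambda i,k:cv2.resize(i,None,fx=k,fy=k,interpolation=cv2.INTER_CUBIC)
A=f(a[140:230,120:260],4);B=f(b[150:230,270:410],4);c=np.vstack([A[:290],B[:300]])
cv2.imwrite("pics/e1.png",c[:,:,::-1]);print(c.shape)
E
```

```text
9.5 tcp track -0.0013590958628420524 0.26252406820924873 0.07539535439654943 F [-0.3456 -0.2439 -0.0442] (0.14387809619585146, 0.7296775579452515, np.float64(-1.1255069293625866)) [(0.1357, 13, np.float64(0.5))]
(590, 560, 3)
```

View pics/e1.png

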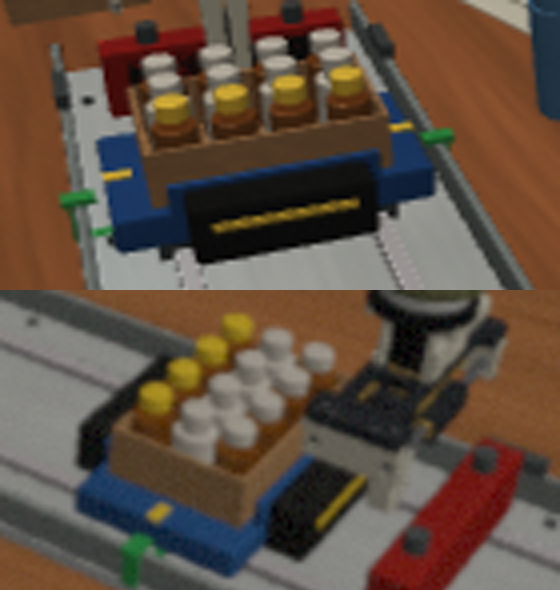

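Both views show the yellow stripes nearly level with the green tabs: side (115,175) and (402,127) against (78,200) and (437,136). The hand is clear of the front buffer. One more check for drift.

drive_tool(
  travel=[
    [0, 0, 0],
    [0, 0, 0],
    [0, 0, 0],
    [0, 0, 0],
    [0, 0, 0],
    [0, 0, 0],
    [0, 0, 0],
    [0, 0, 0],
  ],
  dr=[
    [0, 0, 0],
    [0, 0, 0],
    [0, 0, 0],
    [0, 0, 0],
    [0, 0, 0],
    [0, 0, 0],
    [0, 0, 0],
    [0, 0, 0],
  ],
  fingers=[1, 1, 1, 1, 1, 1, 1, 1],
)

```text
time_s: 10.35
eef_pos: [0.4834, 0.2872, 0.0754]
ee_rot: [0.73, 0.683, -0.0, -0.0]
ft_force: [0.1, 1.7, -0.6]
opening: 0.003
grip_force: 0.0
```

```bash
python3 m.py
python3 - <<'E'
from trk import *
b=np.load("last.npy");a=read_camera("side")
for n,im in (("side",a),("scene",b)):
  h=cv2.cvtColor(im,cv2.COLOR_RGB2HSV)
  for nm,lo,hi,x,z in (("tab",(50,110,50),(75,255,255),.134,.045),("stripe",(20,120,90),(33,255,255),.104,.057)):
    k,l,s,c=cv2.connectedComponentsWithStats(cv2.inRange(h,lo,hi))
    for sg in (1,-1):
      for i in range(1,k):
        if s[i,4]<4: continue
        f=[np.linalg.norm(proj(n,W(sg*x,y,z))-c[i]) for y in np.arange(.05,.22,.001)]
        if min(f)<4: print(n,nm,sg,"y=",round(.05+.001*int(np.argmin(f)),3),round(min(f),1),s[i,4])
E
```

```text
10.4 tcp track -0.0013595644020155083 0.26270681106890587 0.07544827566401283 F [ 0.0182  0.3269 -0.3346] (0.14341173506277854, 0.7272655963897705, np.float64(-1.174881725291442)) [(0.1356, 15, np.float64(0.8))]
side tab 1 y= 0.136 0.4 26
side tab -1 y= 0.134 1.2 26
side tab -1 y= 0.082 3.7 8
side stripe 1 y= 0.136 0.6 11
side stripe -1 y= 0.138 1.2 12
scene tab 1 y= 0.137 2.0 55
scene stripe 1 y= 0.135 0.7 15
scene stripe -1 y= 0.05 2.7 224
```

The trolley has stopped within a few mm of the mark, so I'm handing in.

```bash
python3 -c "
from cell import *
print(finish_job())"
```

```text
the job is handed in; nothing more can be done
None
```

I pushed the trolley off, braked it on its front buffer and handed the job in at about 10.5 s; by the camera it stands at rest within about 4 mm of the mark with the hand clear, but the hand-in call returned no verdict.

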